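# Refit the control knob of a bench supply and turn it to zero

### The job

The eight-sided knob with the white pointer line has come off the bench supply with the sloping face. Turn it so that the flat in its bore matches the flat of the spindle, push it fully home on the spindle until it lies on the face, then turn it anticlockwise to the stop so that its pointer is at the long zero line, and let go. Leave the other things on the table where they are.

Things in the scene. Friction and masses are not known exactly. Their poses are not given: they have to be found in the camera images.
- knob: loose control knob of the supply: black octagonal prism, 40 mm across flats, 42 mm high, about 60 g, white pointer line on the top and down one side; stands bore down. Origin: centre of its underside; z out of its top; x to the pointer line, which is at the middle of a side flat (8 side flats, every 45 degrees; any two parallel ones can be gripped)
- knob_bore (a point): mouth of the knob's bore: same point and axes as the knob's origin. Blind D-shaped bore, 30 mm deep, round part 17.4 mm across, its flat 5.2 mm from the axis (both 2 mm wider at the mouth, chamfer 3 mm deep), on the pointer's side (+x). On the spindle the knob has a turning play of up to about 0.2 rad either way
- supply: grey wedge-shaped bench supply, fixed; case 170 mm deep, 190 mm wide, 45 mm high at its front and 124 mm at its back. Origin: centre of its underside; x to its high back, z up
- panel: sloping aluminium face of the supply, 172 x 174 mm, leaning 25 degrees back from level, low edge towards the robot and its right. Origin: on the surface at its middle, at the spindle's foot; z square out of the face along the spindle's axis, x up the slope, y to the left seen from its low edge. The home knob's underside lies on this surface
- spindle_tip (a point): end of the steel spindle, on its axis 28 mm out of the face; axes as the panel's (they do not turn with it). D-shaft 16 mm across, one flat 4.5 mm from the axis along its whole length; the last 7 mm taper to half size. Flats matched within about 0.1 rad, the knob slides home; otherwise it stays up with its underside about 16 to 26 mm off the face
- zero_mark (a point): on the long black zero line printed on the face, 34 mm from the spindle's axis at 2.2 rad anticlockwise from the panel's x (lower left seen from the low edge). Anticlockwise (seen facing the panel) the spindle turns to a firm stop, where its flat points here. Clockwise it turns 4.7 rad; short scale lines follow that way
- spindle_foot (a point): same point and axes as the panel's origin. The spindle is stiff: it stays where it is below 0.06 N m, so a knob pressed on its end with about 5 N hardly turns it. At the start its flat points somewhere from 0.65 to 1.3 rad clockwise of the zero mark; the angle itself is not reported: look, or feel for it
- small_knob: a small smooth black knob without pointer line, 30 mm across, 24 mm high; a bystander; origin: centre of its underside
- disc_knob: a flat round black knob without pointer line, 52 mm across at its foot, 18 mm high; a bystander; origin: centre of its underside
- plug: a black mains plug lying with its two steel blades up, 45 x 40 x 30 mm plus 13 mm of blade; a bystander; origin: centre of its underside
- drive: a bare aluminium hard disk drive, 102 x 147 x 26 mm; a bystander; origin: centre of its underside
- laptop_drive: a flat laptop disk drive, 70 x 100 x 9.5 mm; a bystander; origin: centre of its underside
- screwdriver: a screwdriver lying on the table; a bystander
- mug: a white ceramic mug, 76 mm across, 90 mm high; a bystander; origin: centre of its underside

How it is judged:
At the end, for the whole second after the job is handed in: The knob sits on the spindle with its underside within 3 mm of the face, centred within 3 mm and square to the face within 0.1 rad, its pointer within about 0.3 rad of the zero mark, at rest (x of knob in the frame of panel between -0.003 and 0.003 m and y of knob in the frame of panel between -0.003 and 0.003 m and z of knob in the frame of panel between -0.003 and 0.003 m and angle between the z axis of knob and the z axis of panel, either way round below 0.1 rad and x of zero_mark in the frame of knob above 0 m and y of zero_mark in the frame of knob between -0.01 and 0.01 m and linear speed of knob below 0.01 m/s and angular speed of knob below 0.1 rad/s); the robot touches nothing.
It fails at once if one of the other loose things on the table moved by more than 30 mm (distance of any of small_knob, disc_knob, plug, drive, laptop_drive, screwdriver, mug from where it was at the start of the episode above 0.03 m).
It also fails if it takes over 61 s, if anything falls off the work surface, if the arm or the gripper's body presses on something with over 40 N, if the wrist force passes 120 N, or if a joint passes its speed limit or range.

### The arm

A 6-joint arm with a two-finger parallel gripper is mounted at the origin on the work surface. World frame = base frame: x ahead of the robot, y to its left, z up, the work surface at z = 0. Lengths are in m, angles in rad, forces in N, time in s.
With the tool pointing down it reaches from about 0.2 to 0.875 m from the base axis. Payload 3.4 kg.
Tool frame: the origin (TCP) lies between the finger pads; the fingertips stand 14 mm ahead of it and the grasp point (between the pads) lies 5 mm behind it (tcp_to_tips is the distance from the TCP to the fingertips, in m); z points along the fingers, y is the line along which they close (so a half turn about z gives the same grasp; the last joint's range is limited). The gripper opens to 94 mm and grips with 3 to 60 N. Pads are 16 mm wide; open, the fingers measure 119 mm over their backs; the gripper's body (75 mm by 177 mm) begins 78 mm behind the grasp point.
Start: joints at [1.218, 0.276, 1.505, -0, 1.361, -0.121], TCP at [0.132, 0.56, 0.219] pointing down, gripper open.
Joint ranges: [-2.89, 2.89], [-0.75, 2.08], [0.22, 2.7], [-1.18, 4.32], [0.11, 2.71], [-2.7, 2.7]. Speed limits (rad/s): [2.57, 2.57, 3.14, 3.14, 3.14, 3.14].

### API

Orientations are given as a unit quaternion [w, x, y, z].
In Python, from cell import state, grab_frame, job_done, tcp_to_tips gives the robot as it stands. The module is installed in compiled form; this text tells all that it offers.
- The arm moves only by the tool send_rows, never from a script. Its argument "steps" is one flat list of numbers, 7 for each row, row after row: the turn, a rotation vector about the world's x, y, z each as a share of 90 degrees, from -1 to 1, then the shift along the world's x, y, z each as a share of 0.1 m, from -1 to 1, then the opening, from -1 (shut) to 1 (fully open). In form: [rx, ry, rz, tx, ty, tz, grip, rx, ry, rz, tx, ty, tz, grip, ...]. A call has exactly 8 rows; each row is the pose to reach, as a shift and turn from the pose commanded when the call began; what a row does not reach only later rows make up. A row lasts 1/12 s, in which the tool goes at most 41.7 mm and 7.16 degrees, less where a joint would pass 70% of its speed; a pose out of reach is approached as far as the arm can. A call with a number of a shift or a turn outside -1 to 1 is refused whole. A call with a gripper value outside its range is refused whole. The fingers move at their own pace and stop on an object; "newtons" is the grip in N (left out, the last holds). Time passes only in rows, so rows that repeat a pose let the fingers close, or fill a call up. It gives the time, the measured TCP pose, the force, the opening and the grip force at its end, in the units of the state.
- state(): the state, without advancing time (a new reading comes with each control period).
- grab_frame(name): name is "side" or "top" or "wrist"; returns a dict with "frame" (384x512x3 uint8, red, green, blue), "fx", "fy", "cx", "cy" (pixels), "k1" (the pictures are not rectified: a ray, as slopes to the right and down, at radius r is drawn at 1 + k1 r^2 times it, then the intrinsics apply), "extrinsics" (4x4, takes a point from camera to world coordinates). Camera axes: x right, y down, z forward; pixel columns grow to the right and rows downward; lengths in m; the calibration is good to about 2 mm. A picture is of the moment at which its call begins. There is no depth.
- job_done(): hands the job in; it is judged then, once.
The state is a dict: "time_s": time; "q": joint angles; "qvel": joint speeds; "joint_efforts": joint torques, N m; "position": TCP position; "eef_rot": TCP orientation; "wrist_force": force on the tool from outside, world axes, zero at the start; "ft_torque": the same for the moment, N m; "grip_width": opening from 0.0 (shut) to 1.0 (fully open); "finger_force": force on a finger pad.
Only numpy, scipy, OpenCV 4.12 (cv2) and the standard library are available. Lean on these libraries where they do the work, as an engineer would, in place of code of your own. Each camera call takes 0.05 s, during which the arm holds its last target. There are 200 camera calls.

## Working session

There is one attempt and no reset: what is moved stays moved. The work goes in short steps, Python scripts to look and compute and a tool call to move; the robot and the scene stay as the last step left them, time stands still between calls to the robot, and variables do not carry over. Pictures are saved under pics/ and viewed, at most 10 in all, crops included, and the job is handed in when it is done.

Besides the shell and the picture viewer there is one more tool, called after ">>>" as name(argument=value, ...), one argument or row to a line, values as JSON. send_rows: Moves the arm, as the interface text tells. Shift numbers are shares of 0.1 m and turn numbers shares of 90 degrees, none past 1 either way. Its arguments: {"type":"object","properties":{"steps":{"type":"array"},"newtons":{"type":"number"}},"required":["steps"]}

```bash
mkdir -p pics; cat > h.py <<'E'
import numpy as np, cv2
from cell import state, grab_frame, job_done, tcp_to_tips
from scipy.spatial.transform import Rotation as R
def grab(n):
    f=grab_frame(n); np.save(f'{n}.npy',f,allow_pickle=True); return f
def load(n): return np.load(f'{n}.npy',allow_pickle=True).item()
def ray(f,u,v):
    K=np.array([[f['fx'],0,f['cx']],[0,f['fy'],f['cy']],[0,0,1.]])
    d=np.array([f['k1'],0,0,0,0.])
    p=cv2.undistortPoints(np.array([[[u,v]]],float),K,d)[0,0]
    E=np.array(f['extrinsics']); r=E[:3,:3]@np.r_[p,1]
    return E[:3,3],r/np.linalg.norm(r)
def onz(f,u,v,z):
    o,r=ray(f,u,v); return o+r*(z-o[2])/r[2]
def onplane(f,u,v,p,n):
    o,r=ray(f,u,v); return o+r*((p-o)@n)/(r@n)
def tri(f1,a,f2,b):
    o1,r1=ray(f1,*a); o2,r2=ray(f2,*b)
    s=np.linalg.lstsq(np.c_[r1,-r2],o2-o1,rcond=None)[0]
    p,q=o1+s[0]*r1,o2+s[1]*r2
    return (p+q)/2,np.linalg.norm(p-q)
def proj(f,P):
    E=np.array(f['extrinsics']); c=E[:3,:3].T@(np.array(P)-E[:3,3]); p=c[:2]/c[2]
    p=p*(1+f['k1']*(p@p)); return np.array([p[0]*f['fx']+f['cx'],p[1]*f['fy']+f['cy']])
def save(f,name,crop=None,s=1):
    im=f['frame'][:,:,::-1]
    if crop: x,y,w,h=crop; im=im[y:y+h,x:x+w]
    cv2.imwrite('pics/'+name,cv2.resize(im,None,fx=s,fy=s,interpolation=cv2.INTER_CUBIC))
E
python3 - <<'E'
from h import *
for n in('top','side','wrist'):
    f=grab(n); print(n,f['fx'],f['cx'],f['cy'],f['k1'],np.round(f['extrinsics'],3).tolist())
t,s=load('top'),load('side')
im=np.hstack([t['frame'],s['frame']])
cv2.imwrite('pics/a.png',cv2.resize(t['frame'][:,:,::-1],(800,600)));cv2.imwrite('pics/b.png',cv2.resize(s['frame'][:,:,::-1],(800,600)))
print(state(),tcp_to_tips)
E
```

```text
top 356.36342090484965 252.5884713918433 189.8019521737714 -0.014189358401961633 [[-0.017, -0.981, 0.193, 0.376], [-0.999, 0.024, 0.034, 0.068], [-0.038, -0.193, -0.981, 1.111], [0.0, 0.0, 0.0, 1.0]]
side 449.21779997607763 258.42280282706616 190.695578974818 -0.09726306782769154 [[0.941, -0.176, 0.289, 0.237], [-0.338, -0.52, 0.784, -0.779], [0.012, -0.836, -0.549, 0.673], [0.0, 0.0, 0.0, 1.0]]
wrist 298.84791701285354 253.50965064642 191.3883771936946 0.0027694179386364265 [[0.23, 0.938, 0.258, 0.057], [0.973, -0.221, -0.063, 0.579], [-0.002, 0.265, -0.964, 0.385], [0.0, 0.0, 0.0, 1.0]]
{'time_s': 0.15, 'q': array([ 1.21801733e+00,  2.76432740e-01,  1.50582071e+00, -3.14200802e-05,
        1.36069250e+00, -1.21023152e-01]), 'qvel': array([-0.00047589, -0.00218451, -0.00366972, -0.00065325,  0.00071839,
        0.00113091]), 'joint_efforts': array([ 1.41819919e-04, -4.04931593e+01, -2.37429643e+01,  7.01310975e-02,
        3.17567051e-02, -9.63431353e-05]), 'position': array([0.13196035, 0.55924243, 0.21882174]), 'eef_rot': array([-1.43870470e-04,  1.15615474e-01,  9.93293816e-01, -6.61355776e-04]), 'wrist_force': array([0.10785074, 0.22464616, 0.7821572 ]), 'ft_torque': array([0.01679406, 0.01582192, 0.00990378]), 'finger_force': 0.0, 'grip_width': 1.004849753688911} 0.014
```

View pics/a.png

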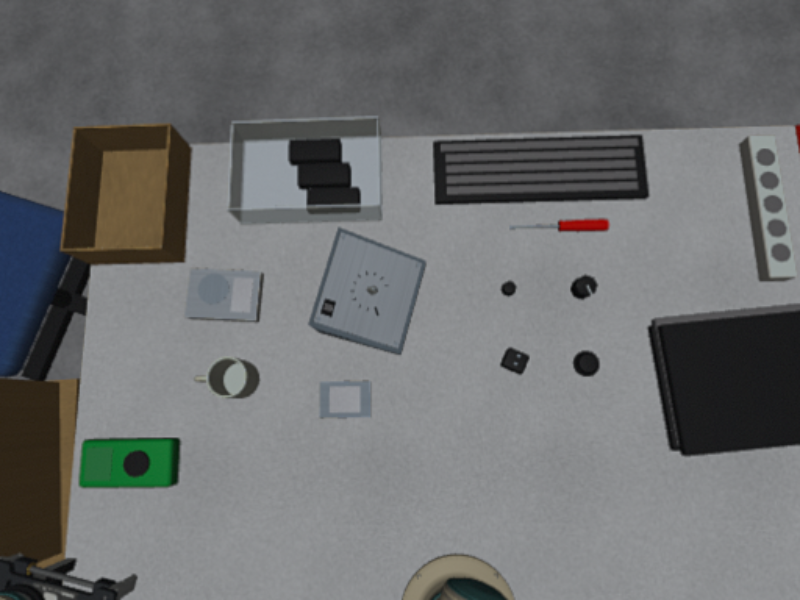

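View pics/b.png

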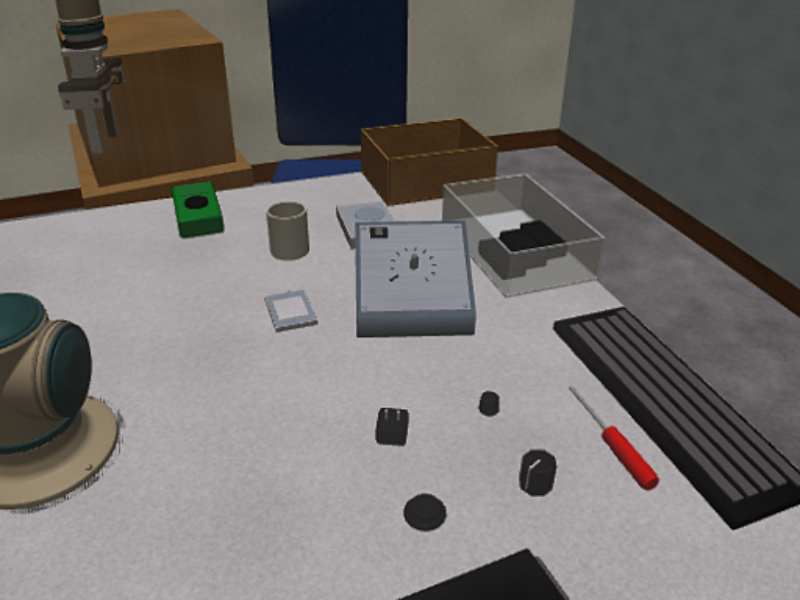

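Top view: the knob is at about (584,287) and the supply spindle at about (372,290) in the 800-px picture. In the side view the knob is at (538,473) and the spindle at (414,262). Next I need closer crops.

```bash
python3 - <<'E'
from h import *
t,s=load('top'),load('side')
def c(f,x,y,w,h,S): return cv2.resize(f['frame'][y:y+h,x:x+w,::-1],S,interpolation=cv2.INTER_CUBIC)
a=c(t,195,140,80,90,(400,300*90*400//80//300)) if 0 else c(t,195,142,80,90,(390,439))
b=c(s,220,135,90,85,(400,378))
k1=c(t,355,165,40,40,(200,200)); k2=c(s,320,280,50,45,(200,180))
W=np.zeros((600,800,3),np.uint8)
W[:378,400:]=b; W[:439,:390]=a; W[380:580,400:600]=k1; W[380:560,600:]=k2
cv2.imwrite('pics/c.png',W)
E
```

```text
(no output)
```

View pics/c.png

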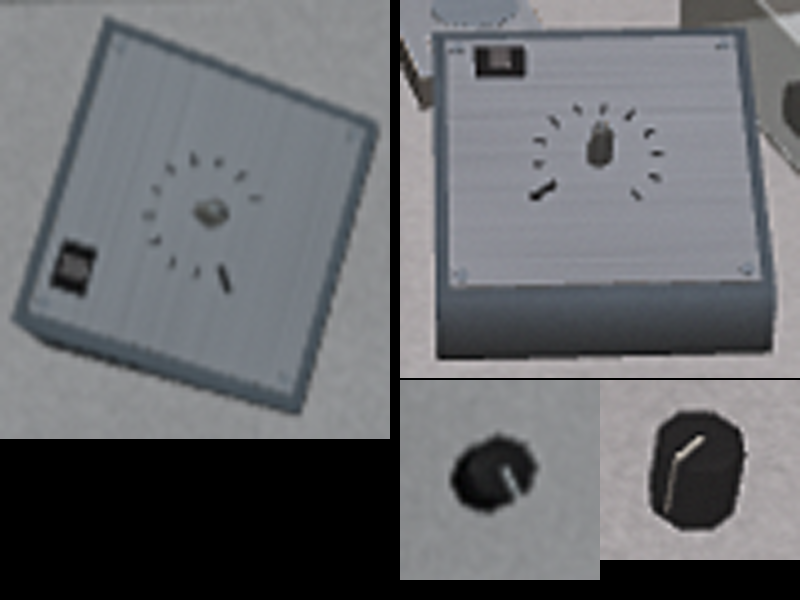

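```bash
python3 - <<'E'
from h import *
t,s=load('top'),load('side')
T=lambda x,y:(195+x/4.875-.5+.1,142+y/4.878-.5+.1); S=lambda x,y:(220+(x-400)/4.444-.4,135+y/4.447-.4)
pts={'HL':((14,318),(435,33)),'HR':((107,17),(745,28)),'LR':((378,125),(772,282)),'LL':((300,412),(438,288)),
'zero_out':((230,293),(532,198)),'zero_in':((219,265),(555,183)),'sp':((211,212),(600,130))}
P={}
for k,(a,b) in pts.items():
    P[k],e=tri(t,T(*a),s,S(*b)); print(k,np.round(P[k],4),round(e,4))
for a,b in(('HL','HR'),('HR','LR'),('LR','LL'),('LL','HL')): print(a,b,np.linalg.norm(P[a]-P[b]), np.arctan2(*(P[a]-P[b])[1::-1]))
# knob: dark blobs
for n,f,(x,y,w,h) in(('top',t,(355,165,40,40)),('side',s,(320,280,50,45))):
    g=cv2.cvtColor(f['frame'],cv2.COLOR_RGB2GRAY)[y:y+h,x:x+w]
    m=(g<75).astype(np.uint8); c=max(cv2.findContours(m,0,2)[0],key=cv2.contourArea)
    hull=cv2.convexHull(c); M=cv2.moments(hull); b=cv2.boundingRect(c); print(n,x+M['m10']/M['m00'],y+M['m01']/M['m00'],(b[0]+x,b[1]+y,b[2],b[3]))
# pointer top ends; k1 crop scale 5, k2 scale 4
K1=lambda x,y:(355+(x-400)/5-.4,165+(y-380)/5-.4); K2=lambda x,y:(320+(x-600)/4-.4,280+(y-380)/4-.4)
print('ptr top', onz(t,*K1(503,467),.042),onz(t,*K1(513,495),.042), onz(t,*K1(492,466),.04))
print('ptr side in,out', onz(s,*K2(702,437),.042),onz(s,*K2(677,459),.042), onz(s,*K2(667,508),0.0))
E
```

```text
HL [0.5276 0.2587 0.1214] 0.0023
HR [0.7079 0.2051 0.1217] 0.0019
LR [0.6564 0.0433 0.0506] 0.0034
LL [0.4779 0.0956 0.0519] 0.0052
zero_out [0.5477 0.1364 0.0724] 0.0027
zero_in [0.5641 0.1428 0.0756] 0.002
sp [0.5915 0.145  0.1042] 0.0029
HL HR 0.18808676302618713 2.8525007771375077
HR LR 0.18409586207357603 1.2624794147608107
LR LL 0.1859812048751514 -0.2851766464587849
LL HL 0.18413061197984984 -1.866652816855716
top 373.0263929618768 183.40469208211144 (365, 176, 17, 16)
side 343.673106409077 302.0984360625575 (332, 288, 24, 29)
ptr top [ 0.60247411 -0.26766903  0.042     ] [ 0.58500832 -0.27223653  0.042     ] [ 0.60368303 -0.26171742  0.04      ]
ptr side in,out [ 0.60465439 -0.26941152  0.042     ] [ 0.58659535 -0.27797117  0.042     ] [ 0.58994633 -0.27172462  0.        ]
```

```bash
cat >> h.py <<'E'
def panelR(yaw):
    return (R.from_euler('z',yaw)*R.from_euler('y',-np.radians(25)))  # x up slope, z normal
def toolR(P,beta):  # tool z=-n, tool y at panel angle beta
    y=np.array([np.cos(beta),np.sin(beta),0]); z=np.array([0,0,-1.]); return P*R.from_matrix(np.c_[np.cross(y,z),y,z])
def delta(pos,rot,frm=None):
    if frm is None:
        s=state(); p=s['position']; q=s['eef_rot']; c=R.from_quat(q[[1,2,3,0]])
    else: p,c=frm
    d=(rot*c.inv()).as_rotvec()
    print('rot',np.round(d/(np.pi/2),3),'deg',round(np.degrees(np.linalg.norm(d)),1),'shift',np.round((np.array(pos)-p)/.1,3))
def downR(yaw): # tool down with tool y at yaw
    return toolR(R.identity(),yaw)
E
python3 - <<'E'
from h import *
P=panelR(1.275); print(P.as_matrix().round(3))
foot=np.array([.593,.151,.0845]); n=P.as_matrix()[:,2]
for b in(-1.9,-1.2,-.5):
    delta(foot+.15*n,toolR(P,b))
s=state(); c=R.from_quat(s['eef_rot'][[1,2,3,0]]); E=np.array(load('wrist')['extrinsics'])
print('cam in tool',c.inv().apply(E[:3,3]-s['position']), c.inv().apply(E[:3,2]))
E
```

```text
[[ 0.264 -0.957 -0.123]
 [ 0.867  0.292 -0.404]
 [ 0.423 -0.     0.906]]
rot [ 0.253  0.206 -1.228] deg 114.3 shift [ 4.426 -4.689  0.016]
rot [ 0.281  0.097 -0.791] deg 76.1 shift [ 4.426 -4.689  0.016]
rot [ 0.282 -0.004 -0.353] deg 40.7 shift [ 4.426 -4.689  0.016]
cam in tool [ 0.0773443  0.0017245 -0.1658961] [-2.65534642e-01 -5.75637295e-04  9.64101147e-01]
```

>>> send_rows(
  steps=[0.007,0.002,-0.02,0.11,-0.1175,0,1,0.014,0.005,-0.04,0.22,-0.235,0,1,0.021,0.007,-0.06,0.33,-0.3525,0,1,0.028,0.01,-0.08,0.44,-0.47,0,1,0.035,0.012,-0.1,0.55,-0.5875,0,1,0.042,0.014,-0.12,0.66,-0.705,0,1,0.049,0.017,-0.14,0.77,-0.8225,0,1,0.056,0.019,-0.158,0.88,-0.94,0,1],
  newtons=20,
)

```text
time_s: 0.82
position: [0.2204, 0.4648, 0.2192]
eef_rot: [-0.02, 0.238, 0.97, 0.042]
wrist_force: [-0.1, -0.3, 0.3]
grip_width: 0.998
finger_force: 0.0
```

>>> send_rows(
  steps=[0.007,0.002,-0.02,0.11,-0.1175,0,1,0.014,0.005,-0.04,0.22,-0.235,0,1,0.021,0.007,-0.06,0.33,-0.3525,0,1,0.028,0.01,-0.08,0.44,-0.47,0,1,0.035,0.012,-0.1,0.55,-0.5875,0,1,0.042,0.014,-0.12,0.66,-0.705,0,1,0.049,0.017,-0.14,0.77,-0.8225,0,1,0.056,0.019,-0.158,0.88,-0.94,0,1],
)

```text
time_s: 1.48
position: [0.3084, 0.3709, 0.2193]
eef_rot: [-0.039, 0.356, 0.93, 0.083]
wrist_force: [0.3, 0.0, 0.7]
grip_width: 1.003
finger_force: 0.0
```

>>> send_rows(
  steps=[0.007,0.002,-0.02,0.11,-0.1175,0,1,0.014,0.005,-0.04,0.22,-0.235,0,1,0.021,0.007,-0.06,0.33,-0.3525,0,1,0.028,0.01,-0.08,0.44,-0.47,0,1,0.035,0.012,-0.1,0.55,-0.5875,0,1,0.042,0.014,-0.12,0.66,-0.705,0,1,0.049,0.017,-0.14,0.77,-0.8225,0,1,0.056,0.019,-0.158,0.88,-0.94,0,1],
)

```text
time_s: 2.15
position: [0.3964, 0.2769, 0.2193]
eef_rot: [-0.058, 0.467, 0.874, 0.123]
wrist_force: [0.4, 0.1, -0.3]
grip_width: 0.996
finger_force: 0.0
```

>>> send_rows(
  steps=[0.007,0.002,-0.02,0.11,-0.1175,0,1,0.014,0.005,-0.04,0.22,-0.235,0,1,0.021,0.007,-0.06,0.33,-0.3525,0,1,0.028,0.01,-0.08,0.44,-0.47,0,1,0.035,0.012,-0.1,0.55,-0.5875,0,1,0.042,0.014,-0.12,0.66,-0.705,0,1,0.049,0.017,-0.14,0.77,-0.8225,0,1,0.056,0.019,-0.158,0.88,-0.94,0,1],
)

```text
time_s: 2.82
position: [0.4844, 0.1829, 0.2192]
eef_rot: [-0.076, 0.571, 0.802, 0.16]
wrist_force: [-0.4, -0.1, 0.0]
grip_width: 0.996
finger_force: 0.0
```

>>> send_rows(
  steps=[0.007,0.002,-0.02,0.11,-0.1175,0,1,0.014,0.005,-0.04,0.22,-0.235,0,1,0.021,0.007,-0.06,0.33,-0.3525,0,1,0.028,0.01,-0.08,0.44,-0.47,0,1,0.035,0.012,-0.1,0.55,-0.5875,0,1,0.042,0.014,-0.12,0.66,-0.705,0,1,0.049,0.017,-0.14,0.77,-0.8225,0,1,0.056,0.019,-0.158,0.88,-0.94,0,1],
)

```text
time_s: 3.48
position: [0.5726, 0.0889, 0.2193]
eef_rot: [-0.093, 0.664, 0.716, 0.195]
wrist_force: [-0.7, 0.3, -0.5]
grip_width: 1.003
finger_force: 0.0
```

```bash
python3 - <<'E'
from h import *
P=panelR(1.275); foot=np.array([.593,.151,.0845]); n=P.as_matrix()[:,2]
delta(foot+.15*n,toolR(P,-1.2)); s=state(); print(s['time_s'],s['position'],s['q'])
f=grab('wrist'); cv2.imwrite('pics/d.png',cv2.resize(f['frame'][:,:,::-1],(800,600),interpolation=cv2.INTER_CUBIC))
E
```

```text
rot [0.001 0.002 0.001] deg 0.2 shift [0.019 0.015 0.011]
3.4833 [0.5726127  0.08889758 0.21929652] [-0.25001486  0.22963412  1.66014195  0.45797239  1.25982427 -0.46910073]
```

View pics/d.png

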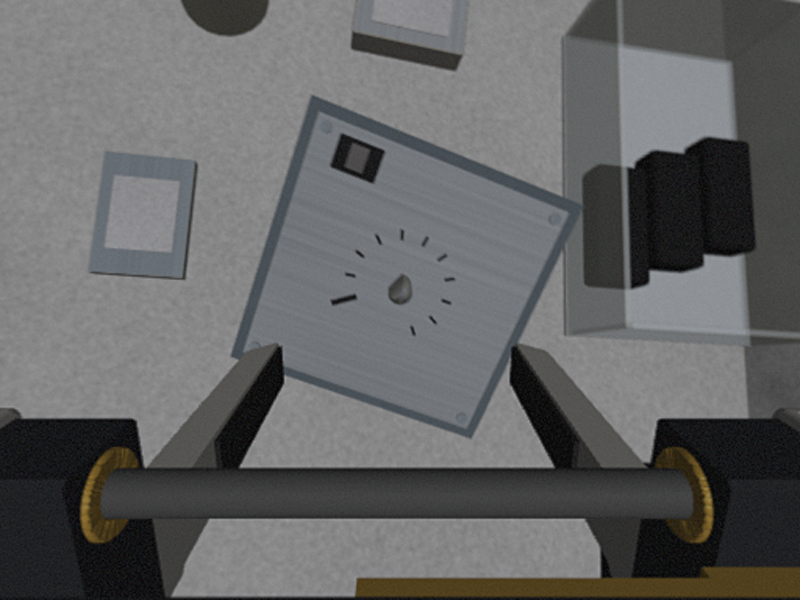

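The wrist view shows the panel, with case corners at about (312,97), (580,206), (470,436) and (233,356). The spindle tip is near (400,289) and the zero line near (343,300). I'll zoom in on the spindle's flat and solve the panel pose.

```bash
python3 - <<'E'
from h import *
f=load('wrist'); k=1.5625
px=lambda x,y:(x/k-.18,y/k-.18)
P=panelR(1.275); n=P.as_matrix()[:,2]; foot=np.array([.593,.151,.0845])
def loc(p): return P.inv().apply(onplane(f,*px(*p),foot,n)-foot)*1000
for nm,q in dict(HL=(312,97),HR=(580,206),LR=(470,436),LL=(233,356),sHL=(326,127),sHR=(554,218),sLR=(461,418),sLL=(254,346),z0=(332,301),z1=(356,296)).items(): print(nm,loc(q).round(1))
g=cv2.cvtColor(f['frame'],cv2.COLOR_RGB2GRAY)
print('expected foot px',proj(f,foot)*k,'tip',proj(f,foot+.028*n)*k)
cx,cy=256,185; c=f['frame'][cy-35:cy+35,cx-45:cx+45,::-1]
cv2.imwrite('pics/e.png',cv2.resize(c,(770,599),interpolation=cv2.INTER_CUBIC))
E
```

```text
HL [93.5 94.2  0. ]
HR [ 94.5 -92.7   0. ]
LR [-89.9 -93.9   0. ]
LL [-91.9  92.2   0. ]
sHL [80.  80.3  0. ]
sHR [ 81.1 -80.1   0. ]
sLR [-78.3 -81.5   0. ]
sLL [-79.   80.3   0. ]
z0 [-26.9  39.1   0. ]
z1 [-17.5  24.7   0. ]
expected foot px [397.78767939 285.52897604] tip [398.09730834 296.07864988]
```

View pics/e.png

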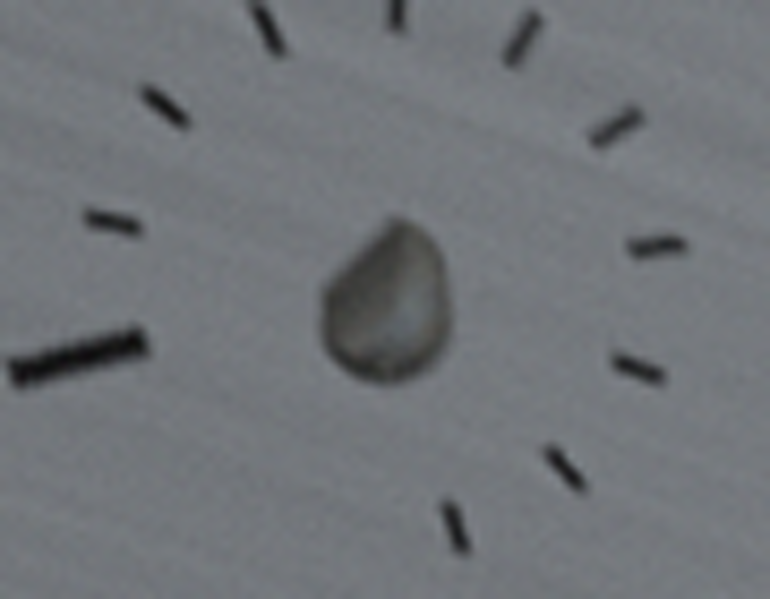

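The zoom shows the D-spindle. Its foot flat edge runs from about (325,290) to (397,217), facing the upper left, between the second and third scale lines.

```bash
python3 - <<'E'
from h import *
f=load('wrist'); P=panelR(1.28); n=P.as_matrix()[:,2]; foot=np.array([.5933,.1518,.0849])
def loc(x,y): return P.inv().apply(onplane(f,211+x/8.556-.45,150+y/8.556-.45,foot,n)-foot)*1000
a,b=loc(325,290),loc(397,217); d=b-a; print(a,b, 'normal ang',np.arctan2(d[0],-d[1]),np.arctan2(-d[0],d[1]), 'len',np.linalg.norm(d))
for nm,q in dict(z=(80,357),m1=(113,222),m2=(165,107),m3=(268,30)).items():
    l=loc(*q); print(nm,l.round(1),np.arctan2(l[1],l[0]))
g=cv2.cvtColor(f['frame'],cv2.COLOR_RGB2HSV)
# spindle mask refine: fit line to left-upper silhouette
sub=f['frame'][150:220,211:301].astype(int); m=((sub[:,:,2]-sub[:,:,0])<8).astype(np.uint8)
c=max(cv2.findContours(m,0,1)[0],key=cv2.contourArea)[:,0]; print(cv2.boundingRect(c)); c=c[(c[:,1]<34)&(c[:,0]<47)]; print(c.tolist())
t=load('top'); s=load('side')
print('grip dist', state()['grip_width'])
E
```

```text
[-4.02282366e+00  5.90546762e+00  5.43070627e-14] [8.06719897e+00 7.98779545e-01 4.41215605e-14] normal ang 1.1711396119448105 -1.9704530416449828 len 13.12428703613884
z [-23.4  32.    0. ] 2.203151545924778
m1 [-5.3 33.9  0. ] 1.7259792380047456
m2 [10.8 32.8  0. ] 1.2528921882618598
m3 [24.4 24.2  0. ] 0.7816942530583804
(34, 24, 20, 28)
[[46, 24], [46, 25], [45, 26], [44, 26], [43, 27], [42, 28], [41, 28], [40, 27], [41, 28], [41, 29], [40, 30], [39, 29], [38, 28], [37, 27], [38, 28], [39, 29], [40, 30], [39, 31], [38, 32], [37, 33]]
grip dist 1.001623557484669
```

```bash
python3 - <<'E'
from h import *
delta([.604,-.265,.19],downR(1.09))
E
```

```text
rot [-0.283 -0.056  0.638] deg 63.0 shift [ 0.288 -3.512 -0.288]
```

>>> send_rows(
  steps=[-0.009,-0.002,0.02,0.01,-0.11,-0.01,1,-0.018,-0.004,0.04,0.02,-0.22,-0.02,1,-0.027,-0.005,0.06,0.03,-0.33,-0.03,1,-0.036,-0.007,0.08,0.035,-0.44,-0.035,1,-0.044,-0.009,0.1,0.045,-0.55,-0.045,1,-0.053,-0.01,0.12,0.055,-0.66,-0.055,1,-0.062,-0.012,0.14,0.06,-0.77,-0.06,1,-0.071,-0.014,0.16,0.07,-0.88,-0.07,1],
)

```text
time_s: 4.2
position: [0.579, 0.0013, 0.2124]
eef_rot: [-0.071, 0.57, 0.805, 0.149]
wrist_force: [-1.1, -0.6, 0.2]
grip_width: 1.001
finger_force: 0.0
```

>>> send_rows(
  steps=[-0.009,-0.002,0.02,0.01,-0.11,-0.01,1,-0.018,-0.004,0.04,0.02,-0.22,-0.02,1,-0.027,-0.005,0.06,0.03,-0.33,-0.03,1,-0.036,-0.007,0.08,0.035,-0.44,-0.035,1,-0.044,-0.009,0.1,0.045,-0.55,-0.045,1,-0.053,-0.01,0.12,0.055,-0.66,-0.055,1,-0.062,-0.012,0.14,0.06,-0.77,-0.06,1,-0.071,-0.014,0.16,0.07,-0.88,-0.07,1],
)

```text
time_s: 4.87
position: [0.5861, -0.0866, 0.2054]
eef_rot: [-0.049, 0.466, 0.878, 0.1]
wrist_force: [0.0, 0.6, -0.2]
grip_width: 1.0
finger_force: 0.0
```

>>> send_rows(
  steps=[-0.009,-0.002,0.02,0.01,-0.11,-0.01,1,-0.018,-0.004,0.04,0.02,-0.22,-0.02,1,-0.027,-0.005,0.06,0.03,-0.33,-0.03,1,-0.036,-0.007,0.08,0.035,-0.44,-0.035,1,-0.044,-0.009,0.1,0.045,-0.55,-0.045,1,-0.053,-0.01,0.12,0.055,-0.66,-0.055,1,-0.062,-0.012,0.14,0.06,-0.77,-0.06,1,-0.071,-0.014,0.16,0.07,-0.88,-0.07,1],
)

```text
time_s: 5.53
position: [0.5931, -0.1746, 0.1983]
eef_rot: [-0.025, 0.353, 0.934, 0.049]
wrist_force: [-0.5, -0.5, -0.8]
grip_width: 0.997
finger_force: 0.0
```

>>> send_rows(
  steps=[-0.009,-0.002,0.02,0.01,-0.11,-0.01,1,-0.018,-0.004,0.04,0.02,-0.22,-0.02,1,-0.027,-0.005,0.06,0.03,-0.33,-0.03,1,-0.036,-0.007,0.08,0.035,-0.44,-0.035,1,-0.044,-0.009,0.1,0.045,-0.55,-0.045,1,-0.053,-0.01,0.12,0.055,-0.66,-0.055,1,-0.062,-0.012,0.14,0.06,-0.77,-0.06,1,-0.071,-0.014,0.16,0.07,-0.88,-0.07,1],
)

```text
time_s: 6.2
position: [0.6001, -0.2626, 0.1913]
eef_rot: [-0.001, 0.233, 0.972, -0.002]
wrist_force: [-0.0, 0.5, 0.6]
grip_width: 1.0
finger_force: 0.0
```

```bash
python3 - <<'E'
from h import *
delta([.604,-.265,.19],downR(1.09)); s=state(); print(s['time_s'],s['q'].round(2))
f=grab('wrist'); u,v=proj(f,[.604,-.265,.03]).astype(int); print(u,v)
x,y=u-60,v-45; c=f['frame'][y:y+90,x:x+120,::-1]; print(x,y)
cv2.imwrite('pics/f.png',cv2.resize(c,(800,600),interpolation=cv2.INTER_CUBIC))
E
```

```text
rot [ 0.002 -0.002 -0.006] deg 0.6 shift [ 0.039 -0.024 -0.013]
6.2 [-0.52  0.41  1.37 -0.01  1.36 -1.61]
252 184
192 139
```

View pics/f.png

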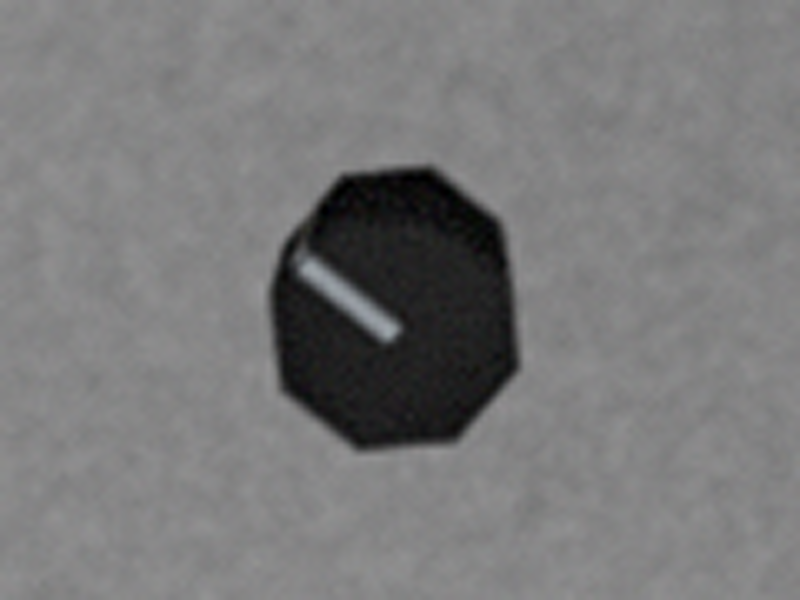

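The knob is clear. Its top-face vertices are at (517,367), (458,440), (360,448) and (283,388) in the crop, and the pointer runs from (395,335) to (303,262).

```bash
python3 - <<'E'
from h import *
f=load('wrist'); k=800/120
w=lambda x,y,z=.042: onz(f,192+x/k-.42,139+y/k-.42,z)[:2]
V=[w(*p) for p in((517,367),(458,440),(360,448),(283,388))]
cs=[]
for a,b in zip(V,V[1:]):
    d=b-a; m=(a+b)/2; nrm=np.array([-d[1],d[0]]); ang=np.arctan2(*nrm[::-1])
    c0=w(400,320); nrm*=np.sign(nrm@(c0-m)); nrm/=np.linalg.norm(nrm)
    cs.append(m+.02*nrm); print('len',np.linalg.norm(d),'ang mod45',np.degrees(ang)%45,'c',cs[-1])
a,b=w(395,335),w(303,262); d=b-a; print('ptr',a,b,np.linalg.norm(d),np.degrees(np.arctan2(d[1],d[0])))
c=np.mean(cs,0); print('centre',c, 'to ptr end',np.linalg.norm(b-c), np.degrees(np.arctan2(*(b-c)[::-1])))
E
```

```text
len 0.015865615064032473 ang mod45 25.632923752491465 c [ 0.60378538 -0.26756284]
len 0.01635395658726187 ang mod45 22.97398284926849 c [ 0.60364196 -0.26614247]
len 0.01635153903929957 ang mod45 23.571971418107722 c [ 0.60362406 -0.26616152]
ptr [ 0.60445359 -0.26715779] [ 0.5867977  -0.27486957] 0.01926660044168767 -156.40516535242455
centre [ 0.6036838  -0.26662227] to ptr end 0.01879250728632979 -153.9687890094394
```

```bash
python3 - <<'E'
from h import *
delta([.6037,-.2666,.02],downR(np.radians(69)))
E
```

```text
rot [ 0.004 -0.002  0.066] deg 6.0 shift [ 0.036 -0.023 -1.71 ]
```

Two calls down, then close gently.

>>> send_rows(
  steps=[0.004,-0.002,0.033,0.02,-0.02,-0.1,1,0.004,-0.002,0.066,0.036,-0.023,-0.22,1,0.004,-0.002,0.066,0.036,-0.023,-0.34,1,0.004,-0.002,0.066,0.036,-0.023,-0.48,1,0.004,-0.002,0.066,0.036,-0.023,-0.62,0.6,0.004,-0.002,0.066,0.036,-0.023,-0.75,0.6,0.004,-0.002,0.066,0.036,-0.023,-0.86,0.5,0.004,-0.002,0.066,0.036,-0.023,-0.95,0.5],
  newtons=20,
)

```text
time_s: 6.92
position: [0.6034, -0.2641, 0.0953]
eef_rot: [-0.001, 0.184, 0.983, 0.001]
wrist_force: [0.1, -0.2, -1.3]
grip_width: 0.766
finger_force: 0.0
```

>>> send_rows(
  steps=[0,0,0,0,0,-0.15,0.5,0,0,0,0,0,-0.3,0.5,0,0,0,0,0,-0.45,0.5,0,0,0,0,0,-0.6,0.5,0,0,0,0,0,-0.7,0.5,0,0,0,0,0,-0.76,0.5,0,0,0,0,0,-0.76,0.5,0,0,0,0,0,-0.76,0.5],
)

```text
time_s: 7.58
position: [0.604, -0.2647, 0.0206]
eef_rot: [-0.0, 0.184, 0.983, 0.001]
wrist_force: [0.4, -0.1, 0.2]
grip_width: 0.75
finger_force: 0.0
```

>>> send_rows(
  steps=[0,0,0,0,0,0,0.2,0,0,0,0,0,0,0,0,0,0,0,0,0,-0.15,0,0,0,0,0,0,-0.3,0,0,0,0,0,0,-0.5,0,0,0,0,0,0,-0.5,0,0,0,0,0,0,-0.5,0,0,0,0,0,0,-0.5],
)

```text
time_s: 8.25
position: [0.6039, -0.2649, 0.0209]
eef_rot: [0.0, 0.184, 0.983, 0.001]
wrist_force: [-0.5, 0.1, 3.0]
grip_width: 0.424
finger_force: 20.0
```

```bash
python3 - <<'E'
from h import *
delta([.6037,-.2666,.02],downR(np.radians(69))); s=state(); print(s['time_s'],s['grip_width'],s['finger_force'],s['wrist_force'],s['position'])
E
```

```text
rot [-0.001  0.     0.002] deg 0.2 shift [-0.002 -0.017 -0.009]
8.25 0.4243221468825171 19.999990832875483 [-0.54513592  0.07310233  3.04443726] [ 0.60389335 -0.26489002  0.02093357]
```

```bash
cat >> h.py <<'E'
PP=panelR(1.28); n=PP.as_matrix()[:,2]; F=np.array([.5933,.1518,.0849])
E
python3 - <<'E'
from h import *
s=state(); p=s['position']+[0,0,.1]; c=R.from_quat(s['eef_rot'][[1,2,3,0]])
delta(F+(.0209+.08)*n,toolR(PP,1.17-np.radians(135)),(p,c))
E
```

```text
rot [ 0.281  0.077 -0.693] deg 67.7 shift [-0.228  3.758  0.554]
```

>>> send_rows(
  steps=[0,0,0,0,0,0.06,-0.5,0,0,0,0,0,0.18,-0.5,0,0,0,0,0,0.34,-0.5,0,0,0,0,0,0.5,-0.5,0,0,0,0,0,0.66,-0.5,0,0,0,0,0,0.82,-0.5,0,0,0,0,0,0.94,-0.5,0,0,0,0,0,1,-0.5],
  newtons=25,
)

```text
time_s: 8.92
position: [0.6047, -0.2651, 0.1234]
eef_rot: [0.002, 0.184, 0.983, 0.001]
wrist_force: [-0.5, 0.4, 0.1]
grip_width: 0.425
finger_force: 25.0
```

>>> send_rows(
  steps=[0.009,0.002,-0.022,-0.007,0.1175,0.017,-0.5,0.018,0.005,-0.043,-0.014,0.235,0.034,-0.5,0.026,0.007,-0.065,-0.021,0.3525,0.052,-0.5,0.035,0.01,-0.087,-0.028,0.47,0.07,-0.5,0.044,0.012,-0.108,-0.035,0.5875,0.087,-0.5,0.052,0.014,-0.13,-0.043,0.705,0.104,-0.5,0.061,0.017,-0.151,-0.05,0.8225,0.121,-0.5,0.07,0.019,-0.173,-0.057,0.94,0.1385,-0.5],
)

```text
time_s: 9.58
position: [0.5978, -0.1699, 0.1345]
eef_rot: [-0.025, 0.315, 0.947, 0.053]
wrist_force: [0.4, 0.3, -0.2]
grip_width: 0.424
finger_force: 25.0
```

>>> send_rows(
  steps=[0.009,0.002,-0.022,-0.007,0.1175,0.017,-0.5,0.018,0.005,-0.043,-0.014,0.235,0.034,-0.5,0.026,0.007,-0.065,-0.021,0.3525,0.052,-0.5,0.035,0.01,-0.087,-0.028,0.47,0.07,-0.5,0.044,0.012,-0.108,-0.035,0.5875,0.087,-0.5,0.052,0.014,-0.13,-0.043,0.705,0.104,-0.5,0.061,0.017,-0.151,-0.05,0.8225,0.121,-0.5,0.07,0.019,-0.173,-0.057,0.94,0.1385,-0.5],
)

```text
time_s: 10.25
position: [0.5921, -0.076, 0.1484]
eef_rot: [-0.049, 0.44, 0.891, 0.102]
wrist_force: [0.2, 0.2, -0.3]
grip_width: 0.426
finger_force: 25.0
```

>>> send_rows(
  steps=[0.009,0.002,-0.022,-0.007,0.1175,0.017,-0.5,0.018,0.005,-0.043,-0.014,0.235,0.034,-0.5,0.026,0.007,-0.065,-0.021,0.3525,0.052,-0.5,0.035,0.01,-0.087,-0.028,0.47,0.07,-0.5,0.044,0.012,-0.108,-0.035,0.5875,0.087,-0.5,0.052,0.014,-0.13,-0.043,0.705,0.104,-0.5,0.061,0.017,-0.151,-0.05,0.8225,0.121,-0.5,0.07,0.019,-0.173,-0.057,0.94,0.1385,-0.5],
)

```text
time_s: 10.92
position: [0.5864, 0.0179, 0.1622]
eef_rot: [-0.072, 0.554, 0.816, 0.15]
wrist_force: [-0.3, 0.3, 0.5]
grip_width: 0.427
finger_force: 25.0
```

>>> send_rows(
  steps=[0.009,0.002,-0.022,-0.007,0.1175,0.017,-0.5,0.018,0.005,-0.043,-0.014,0.235,0.034,-0.5,0.026,0.007,-0.065,-0.021,0.3525,0.052,-0.5,0.035,0.01,-0.087,-0.028,0.47,0.07,-0.5,0.044,0.012,-0.108,-0.035,0.5875,0.087,-0.5,0.052,0.014,-0.13,-0.043,0.705,0.104,-0.5,0.061,0.017,-0.151,-0.05,0.8225,0.121,-0.5,0.07,0.019,-0.173,-0.057,0.94,0.1385,-0.5],
)

```text
time_s: 11.58
position: [0.5806, 0.1119, 0.1761]
eef_rot: [-0.093, 0.657, 0.722, 0.195]
wrist_force: [-0.3, 1.2, -0.2]
grip_width: 0.425
finger_force: 25.0
```

```bash
python3 - <<'E'
from h import *
delta(F+(.0209+.08)*n,toolR(PP,1.17-np.radians(135))); s=state(); print(s['time_s'],s['grip_width'],s['finger_force'],s['wrist_force'],s['q'].round(2))
delta(F+(.0209+.032)*n,toolR(PP,1.17-np.radians(135)))
f=grab('wrist'); cv2.imwrite('pics/g.png',cv2.resize(f['frame'][100:340,60:380,::-1],(800,600),interpolation=cv2.INTER_CUBIC))
E
```

```text
rot [ 0.001  0.    -0.001] deg 0.1 shift [ 0.004 -0.009  0.002]
11.5833 0.4251415169945413 24.99805790677783 [-0.26343663  1.16874027 -0.24627087] [-0.2   0.28  1.71  0.48  1.16 -0.49]
rot [ 0.001  0.    -0.001] deg 0.1 shift [ 0.062  0.185 -0.433]
```

View pics/g.png

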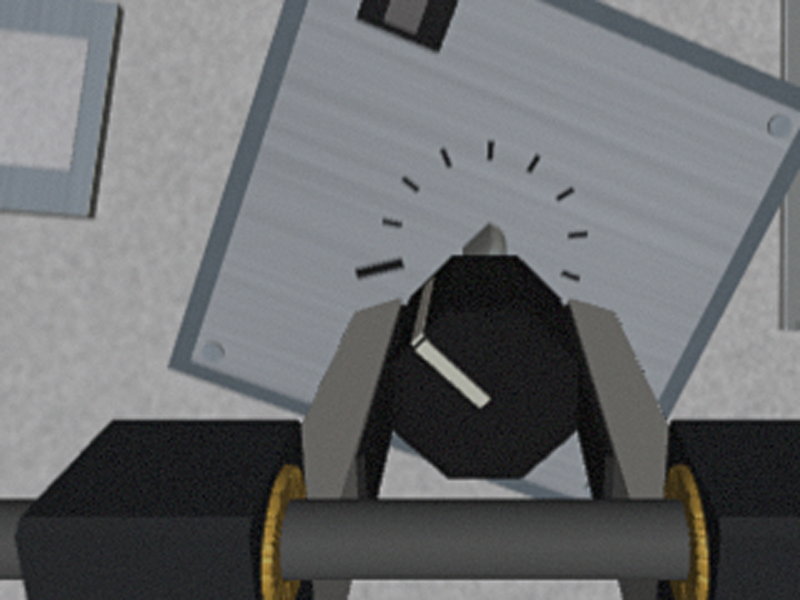

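The knob is held square, with the pointer facing the spindle's flat direction (pointer from (488,402) to (418,342)). I'll lower it along the axis.

>>> send_rows(
  steps=[0.001,0,-0.001,0.01,0.03,-0.07,-0.5,0.001,0,-0.001,0.02,0.06,-0.14,-0.5,0.001,0,-0.001,0.03,0.09,-0.21,-0.5,0.001,0,-0.001,0.04,0.12,-0.28,-0.5,0.001,0,-0.001,0.05,0.15,-0.35,-0.5,0.001,0,-0.001,0.058,0.173,-0.4,-0.5,0.001,0,-0.001,0.062,0.185,-0.433,-0.5,0.001,0,-0.001,0.062,0.185,-0.433,-0.5],
)

```text
time_s: 12.3
position: [0.5867, 0.1301, 0.1315]
eef_rot: [-0.094, 0.657, 0.722, 0.195]
wrist_force: [-0.1, 0.4, -1.7]
grip_width: 0.426
finger_force: 25.0
```

>>> send_rows(
  steps=[0,0,0,0.002,0.005,-0.011,-0.5,0,0,0,0.003,0.01,-0.023,-0.5,0,0,0,0.005,0.015,-0.034,-0.5,0,0,0,0.006,0.02,-0.045,-0.5,0,0,0,0.008,0.025,-0.057,-0.5,0,0,0,0.009,0.03,-0.068,-0.5,0,0,0,0.011,0.035,-0.079,-0.5,0,0,0,0.012,0.04,-0.09,-0.5],
)

```text
time_s: 12.97
position: [0.5884, 0.1339, 0.1235]
eef_rot: [-0.093, 0.657, 0.722, 0.195]
wrist_force: [-1.0, -0.0, -0.3]
grip_width: 0.424
finger_force: 25.0
```

```bash
cat >> h.py <<'E'
def rep():
    s=state(); c=R.from_quat(s['eef_rot'][[1,2,3,0]])
    l=PP.inv().apply(s['position']-F)*1000; y=PP.inv().apply(c.apply([0,1,0]))
    print('t',s['time_s'],'panel mm',l.round(2),'underside',round(l[2]-20.9,2),'F panel',PP.inv().apply(s['wrist_force']).round(1),'M',PP.inv().apply(s['ft_torque']).round(2),'ptr',round(np.arctan2(y[1],y[0])+np.radians(135),3),'tilt',PP.inv().apply(c.apply([0,0,1])).round(3),'grip',round(s['grip_width'],3))
E
python3 -c "
from h import *
rep()"
```

```text
t 12.9667 panel mm [-0.52 -0.4  42.87] underside 21.97 F panel [-0.4  0.9 -0.1] M [ 0.03  0.32 -0.01] ptr 1.171 tilt [-0. -0. -1.] grip 0.424
```

>>> send_rows(
  steps=[0,0,0,0.001,0.003,-0.007,-0.5,0,0,0,0.002,0.006,-0.014,-0.5,0,0,0,0.003,0.009,-0.02,-0.5,0,0,0,0.004,0.012,-0.027,-0.5,0,0,0,0.005,0.015,-0.034,-0.5,0,0,0,0.006,0.018,-0.041,-0.5,0,0,0,0.007,0.021,-0.047,-0.5,0,0,0,0.007,0.024,-0.054,-0.5],
)

```text
time_s: 13.63
position: [0.5886, 0.1366, 0.1181]
eef_rot: [-0.094, 0.657, 0.722, 0.195]
wrist_force: [-2.8, 0.7, 1.1]
grip_width: 0.424
finger_force: 25.0
```

```bash
python3 -c "
from h import *
rep()"
```

```text
t 13.6333 panel mm [-0.43  0.16 36.82] underside 15.92 F panel [0.4 2.8 1.1] M [ 0.49  0.16 -0.02] ptr 1.171 tilt [ 0.     0.001 -1.   ] grip 0.424
```

>>> send_rows(
  steps=[0,0,0,-0.003,0.004,-0.007,-0.5,0,0,0,-0.002,0.007,-0.014,-0.5,0,0,0,-0.001,0.01,-0.02,-0.5,0,0,0,0,0.013,-0.027,-0.5,0,0,0,0.001,0.016,-0.034,-0.5,0,0,0,0.002,0.019,-0.041,-0.5,0,0,0,0.003,0.022,-0.047,-0.5,0,0,0,0.003,0.025,-0.054,-0.5],
)

```text
time_s: 14.3
position: [0.5892, 0.1389, 0.1127]
eef_rot: [-0.094, 0.657, 0.722, 0.195]
wrist_force: [-1.8, 1.5, 1.1]
grip_width: 0.423
finger_force: 25.0
```

```bash
python3 -c "
from h import *
rep()"
```

```text
t 14.3 panel mm [-0.52  0.25 30.95] underside 10.05 F panel [1.3 2.1 0.6] M [ 0.53  0.07 -0.04] ptr 1.171 tilt [ 0.  0. -1.] grip 0.423
```

Below 16 mm with almost no axial force, so the flats match. I'll go on to the face.

>>> send_rows(
  steps=[0,0,0,-0.001,0.004,-0.007,-0.5,0,0,0,0,0.007,-0.014,-0.5,0,0,0,0.001,0.01,-0.02,-0.5,0,0,0,0.002,0.013,-0.027,-0.5,0,0,0,0.003,0.016,-0.034,-0.5,0,0,0,0.004,0.019,-0.041,-0.5,0,0,0,0.005,0.022,-0.047,-0.5,0,0,0,0.006,0.026,-0.056,-0.5],
)

```text
time_s: 14.97
position: [0.5899, 0.1414, 0.1072]
eef_rot: [-0.093, 0.657, 0.722, 0.195]
wrist_force: [-2.6, 1.5, 1.1]
grip_width: 0.424
finger_force: 25.0
```

>>> send_rows(
  steps=[0,0,0,0.0005,0.002,-0.005,-0.5,0,0,0,0.001,0.004,-0.009,-0.5,0,0,0,0.002,0.006,-0.014,-0.5,0,0,0,0.002,0.008,-0.018,-0.5,0,0,0,0.003,0.01,-0.022,-0.5,0,0,0,0.003,0.012,-0.027,-0.5,0,0,0,0.004,0.014,-0.032,-0.5,0,0,0,0.005,0.016,-0.036,-0.5],
)

```text
time_s: 15.63
position: [0.5901, 0.1421, 0.1055]
eef_rot: [-0.093, 0.656, 0.723, 0.195]
wrist_force: [-9.5, -8.2, 17.4]
grip_width: 0.424
finger_force: 25.0
```

```bash
python3 -c "
from h import *
rep()"
```

```text
t 15.6333 panel mm [-0.52  0.25 22.95] underside 2.05 F panel [-2.2  6.7 20.2] M [ 1.5   0.55 -0.12] ptr 1.172 tilt [-0.001 -0.001 -1.   ] grip 0.424
```

Contact at about 20 N, so it seems to be on the face (2 mm off nominal is within calibration). I'll relax the press and turn anticlockwise in steps, watching the moment.

>>> send_rows(
  steps=[0,0,0,-0.006,-0.003,0.009,-0.5,-0.006,-0.02,0.045,-0.006,-0.003,0.009,-0.5,-0.012,-0.04,0.09,-0.006,-0.003,0.009,-0.5,-0.018,-0.061,0.136,-0.006,-0.003,0.009,-0.5,-0.024,-0.081,0.181,-0.006,-0.003,0.009,-0.5,-0.03,-0.101,0.227,-0.006,-0.003,0.009,-0.5,-0.036,-0.121,0.272,-0.006,-0.003,0.009,-0.5,-0.042,-0.142,0.317,-0.006,-0.003,0.009,-0.5],
  newtons=35,
)

```text
time_s: 16.3
position: [0.5887, 0.1429, 0.1057]
eef_rot: [-0.037, 0.434, 0.874, 0.214]
wrist_force: [-7.7, -1.8, 9.8]
grip_width: 0.424
finger_force: 35.0
```

```bash
python3 -c "
from h import *
rep()"
```

```text
t 16.3 panel mm [-0.15  1.9  22.98] underside 2.08 F panel [ 0.6  6.9 10.5] M [ 1.17  0.1  -0.22] ptr 1.725 tilt [ 0.001  0.001 -1.   ] grip 0.424
```

>>> send_rows(
  steps=[0,0,0,-0.01,0.003,0,-0.5,-0.004,-0.013,0.03,-0.01,0.003,0,-0.5,-0.008,-0.027,0.06,-0.01,0.003,0,-0.5,-0.012,-0.04,0.09,-0.01,0.003,0,-0.5,-0.016,-0.053,0.12,-0.01,0.003,0,-0.5,-0.02,-0.067,0.15,-0.01,0.003,0,-0.5,-0.023,-0.078,0.175,-0.01,0.003,0,-0.5,-0.027,-0.089,0.2,-0.01,0.003,0,-0.5],
)

```text
time_s: 16.97
position: [0.5884, 0.1425, 0.1054]
eef_rot: [0.0, 0.278, 0.936, 0.217]
wrist_force: [-5.7, -3.3, 8.8]
grip_width: 0.422
finger_force: 35.0
```

```bash
python3 -c "
from h import *
rep()"
```

```text
t 16.9667 panel mm [-0.68  2.03 22.99] underside 2.09 F panel [-0.6  4.5 10. ] M [ 0.9   0.22 -0.11] ptr 2.069 tilt [ 0.  0. -1.] grip 0.422
```

>>> send_rows(
  steps=[-0.002,-0.006,0.014,0,0,0,-0.5,-0.004,-0.013,0.029,0,0,0,-0.5,-0.006,-0.019,0.043,0,0,0,-0.5,-0.008,-0.026,0.058,0,0,0,-0.5,-0.01,-0.032,0.072,0,0,0,-0.5,-0.012,-0.039,0.086,0,0,0,-0.5,-0.0135,-0.045,0.1,0,0,0,-0.5,-0.0135,-0.045,0.1,0,0,0,-0.5],
)

```text
time_s: 17.63
position: [0.5884, 0.1423, 0.1053]
eef_rot: [0.019, 0.196, 0.956, 0.215]
wrist_force: [-6.2, -4.1, 9.2]
grip_width: 0.422
finger_force: 35.0
```

```bash
python3 - <<'E'
from h import *
rep()
s=grab('side'); f=grab('wrist')
u,v=proj(s,F+.02*n).astype(int)
A=cv2.resize(s['frame'][v-50:v+50,u-50:u+50,::-1],(400,400),interpolation=cv2.INTER_CUBIC)
u,v=proj(f,F+.03*n).astype(int); B=cv2.resize(f['frame'][v-100:v+60,u-80:u+80,::-1],(400,400),interpolation=cv2.INTER_CUBIC)
cv2.imwrite('pics/i.png',np.hstack([A,B]))
E
```

```text
t 17.6333 panel mm [-0.91  2.   22.98] underside 2.08 F panel [-1.3  4.8 10.7] M [ 0.97  0.28 -0.01] ptr 2.242 tilt [-0. -0. -1.] grip 0.422
```

View pics/i.png

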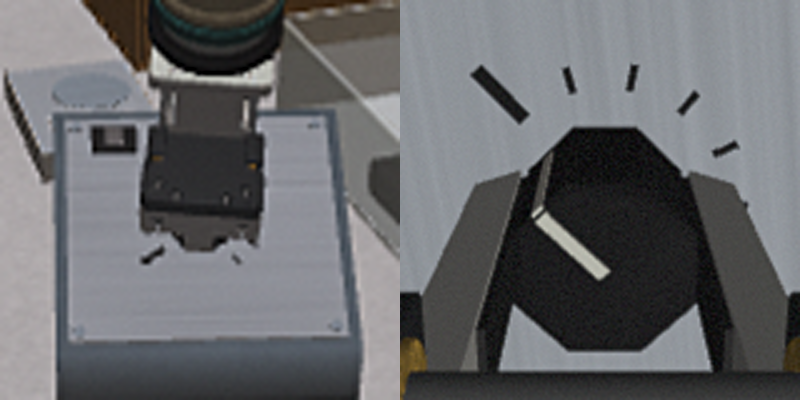

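The pointer ((605,272) to (540,213) in the right half) is nearly parallel to the zero line ((525,120) to (475,70)). I'll make a small further turn to feel the stop.

>>> send_rows(
  steps=[-0.001,-0.004,0.01,0,0,0,-0.5,-0.002,-0.008,0.018,0,0,0,-0.5,-0.004,-0.012,0.027,0,0,0,-0.5,-0.005,-0.016,0.036,0,0,0,-0.5,-0.006,-0.02,0.045,0,0,0,-0.5,-0.007,-0.023,0.05,0,0,0,-0.5,-0.007,-0.023,0.05,0,0,0,-0.5,-0.007,-0.023,0.05,0,0,0,-0.5],
)

```text
time_s: 18.4
position: [0.5884, 0.1422, 0.1053]
eef_rot: [0.029, 0.155, 0.964, 0.214]
wrist_force: [-6.1, -4.7, 8.1]
grip_width: 0.423
finger_force: 35.0
```

```bash
python3 -c "
from h import *
rep()"
```

```text
t 18.4 panel mm [-1.02  1.98 23.  ] underside 2.1 F panel [-2.3  4.5 10. ] M [ 1.    0.39 -0.1 ] ptr 2.328 tilt [-0.001 -0.001 -1.   ] grip 0.423
```

>>> send_rows(
  steps=[-0.001,-0.004,0.009,0,0,0,-0.5,-0.002,-0.008,0.018,0,0,0,-0.5,-0.004,-0.012,0.027,0,0,0,-0.5,-0.0045,-0.015,0.033,0,0,0,-0.5,-0.0045,-0.015,0.033,0,0,0,-0.5,-0.0045,-0.015,0.033,0,0,0,-0.5,-0.0045,-0.015,0.033,0,0,0,-0.5,-0.0045,-0.015,0.033,0,0,0,-0.5],
)

```text
time_s: 19.07
position: [0.5884, 0.1421, 0.1053]
eef_rot: [0.035, 0.127, 0.968, 0.213]
wrist_force: [-5.7, -5.3, 7.7]
grip_width: 0.425
finger_force: 35.0
```

```bash
python3 -c "
from h import *
rep()"
```

```text
t 19.0667 panel mm [-1.1   1.95 23.  ] underside 2.1 F panel [-2.9  3.9  9.8] M [ 1.    0.44 -0.08] ptr 2.386 tilt [-0.001 -0.002 -1.   ] grip 0.425
```

Release and back off along the axis, then check.

>>> send_rows(
  steps=[0,0,0,0,0,0.005,0,0,0,0,0,0,0.005,0.2,0,0,0,0,0,0.005,0.4,0,0,0,0,0,0.005,0.5,0,0,0,0,0,0.005,0.5,0,0,0,-0.006,-0.02,0.05,0.5,0,0,0,-0.018,-0.06,0.14,0.5,0,0,0,-0.036,-0.12,0.27,0.5],
)

```text
time_s: 19.73
position: [0.5845, 0.131, 0.1314]
eef_rot: [0.034, 0.128, 0.968, 0.214]
wrist_force: [-1.7, -0.1, 0.6]
grip_width: 0.751
finger_force: 0.0
```

>>> send_rows(
  steps=[0,0,0,-0.018,-0.06,0.135,0.5,0,0,0,-0.036,-0.12,0.27,0.5,0,0,0,-0.05,-0.18,0.4,0.5,0,0,0,-0.07,-0.24,0.54,0.5,0,0,0,-0.09,-0.3,0.68,0.5,0,0,0,-0.1,-0.33,0.75,0.5,0,0,0,-0.1,-0.34,0.77,0.5,0,0,0,-0.1,-0.34,0.77,0.5],
)

```text
time_s: 20.4
position: [0.5756, 0.0965, 0.2093]
eef_rot: [0.036, 0.128, 0.968, 0.214]
wrist_force: [0.4, 0.4, -0.3]
grip_width: 0.747
finger_force: 0.0
```

```bash
python3 - <<'E'
from h import *
rep()
s=grab('side'); f=grab('wrist')
u,v=proj(s,F+.02*n).astype(int); print('side crop',u-40,v-40)
A=cv2.resize(s['frame'][v-40:v+40,u-40:u+40,::-1],(400,400),interpolation=cv2.INTER_CUBIC)
u,v=proj(f,F+.03*n).astype(int); print('wrist crop',u-50,v-60); B=cv2.resize(f['frame'][v-60:v+40,u-50:u+50,::-1],(400,400),interpolation=cv2.INTER_CUBIC)
cv2.imwrite('pics/j.png',np.hstack([A,B]))
E
```

```text
t 20.4 panel mm [-2.0000e-02  1.1500e+00  1.3725e+02] underside 116.35 F panel [ 0.3 -0.3 -0.5] M [0.   0.18 0.02] ptr 2.385 tilt [ 0.    -0.003 -1.   ] grip 0.747
side crop 224 124
wrist crop 201 135
```

View pics/j.png

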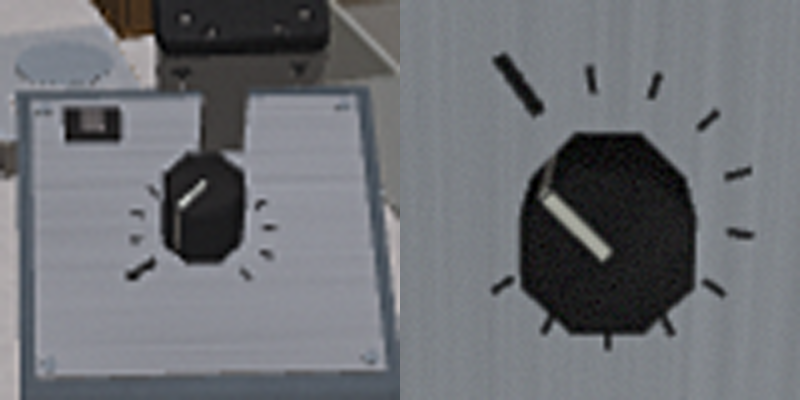

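The knob stands on the spindle. In the wrist crop the pointer runs from (608,257) to (545,197), and its top vertices are visible. Now I'll measure angle, centre and height.

```bash
python3 - <<'E'
from h import *
f,s=load('wrist'),load('side')
W=lambda x,y:(201+(x-400)/4-.38,135+y/4-.38); S=lambda x,y:(224+x/5-.4,124+y/5-.4)
for h in(.042,.045,.058):
    L=lambda x,y: PP.inv().apply(onplane(f,*W(x,y),F+h*n,n)-F)
    a,b=L(608,257),L(545,197); d=b-a
    V=[L(*p) for p in((694,282),(645,333),(572,333),(523,283))]
    cs=[]
    for p,q in zip(V,V[1:]):
        e=(q-p)[:2]; m=((p+q)/2)[:2]; r=np.array([-e[1],e[0]])/np.linalg.norm(e); c0=L(608,240)[:2]; r*=np.sign(r@(c0-m)); cs.append(m+.02*r)
    print(h,'ptr ang',np.arctan2(d[1],d[0]),'len',np.linalg.norm(d),'edges',[round(np.linalg.norm(q-p)*1000,1) for p,q in zip(V,V[1:])],'c',(np.mean(cs,0)*1000).round(1),'end ang',np.arctan2(*(b[:2]-np.mean(cs,0))[::-1]))
L0=lambda x,y: PP.inv().apply(onplane(f,*W(x,y),F,n)-F)
z0,z1=L0(500,62),L0(539,109); print('zero line',z0,z1,np.arctan2(z0[1]-z1[1],z0[0]-z1[0]),np.arctan2(*((z0+z1)[1::-1])))
for nm,w,q in(('ptr out',(545,197),(180,206)),('ptr in',(608,257),(204,182))):
    p,e=tri(f,W(*w),s,S(*q)); print(nm,(PP.inv().apply(p-F)*1000).round(1),e)
E
```

```text
0.042 ptr ang 2.386669126853333 len 0.019877266190725468 edges [np.float64(16.6), np.float64(16.9), np.float64(16.4)] c [0.9 1.7] end ang 2.4393984290801516
0.045 ptr ang 2.3866691268533344 len 0.019647461363082173 edges [np.float64(16.4), np.float64(16.7), np.float64(16.2)] c [0.9 2.8] end ang 2.4465849155401576
0.058 ptr ang 2.3866691268533318 len 0.018651640443294395 edges [np.float64(15.6), np.float64(15.8), np.float64(15.4)] c [0.8 7.4] end ang 2.480993854542101
zero line [-2.75206512e-02  3.81195127e-02  1.13036053e-17] [-1.75479280e-02  2.64336037e-02  2.78907284e-17] 2.277259392569514 2.1802881512489583
ptr out [-13.7  12.8  38.9] 0.0007197259613121484
ptr in [ 0.8 -0.4 39.1] 0.0003782345369166011
```

```bash
python3 -c "
from h import *
print(job_done())"
```

```text
the job is handed in; nothing more can be done
None
```

The knob is on the spindle and against the face, the gripper is clear, and the job is handed in; the pointer measures about 0.19 rad past the zero mark (limit about 0.3), I felt no clear torque rise at the stop, and no verdict came back.

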